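# Park the fraction collector on waste and hold the tube rack ready over its nest

### The arm

A 7-joint arm with a two-finger parallel gripper is mounted at the origin on the work surface. World frame = base frame: x ahead of the robot, y to its left, z up, the work surface at z = 0. Lengths are in m, angles in rad, forces in N, time in s.
With the tool pointing down it reaches from about 0.4 to 0.875 m from the base axis. Payload 19.3 kg.
Tool frame: the origin (TCP) lies at the very end of the fingers, on their centre line; the grasp point (between the pads) lies 19 mm behind it; z points along the fingers, y is the line along which they close (so a half turn about z gives the same grasp; the last joint's range is limited). The gripper opens to 85 mm and grips with 20 to 120 N. Pads are 22 mm wide; open, the fingers measure 114 mm over their backs; the gripper's body (76 mm by 85 mm) begins 54 mm behind the grasp point. The pads swing forward as they close: fully open they stand 13 mm farther back than shut.
Start: joints at [1.197, 0.521, -0.036, 1.599, 0.021, 1.021, -0.113], TCP at [0.187, -0.596, 0.231] pointing down, gripper open.
Joint ranges: [-2.91, 2.91], [-0.3, 2.13], [-1.5, 1.42], [0.17, 2.43], [-1.26, 4.41], [0.16, 1.93], [-2.52, 2.52]. Speed limits (rad/s): [1.89, 1.89, 2.39, 2.39, 3.01, 3.01, 3.01].

### API

Orientations are given as [roll, pitch, yaw] about the fixed x, y, z axes, in that order (R = Rz(yaw) Ry(pitch) Rx(roll)).
In Python, from workcell import bot gives the robot as it stands.
- The arm moves only by the shell command python3 -m crank 'ROWS' [FORCE]. ROWS is a JSON object of lists of equal length, an entry for each row: "travel": the shift along the world's x, y, z in cm, a list of three; "turn": the turn, a rotation vector about the world's x, y, z in degrees, a list of three; "gripper": the closure, from 0 (fully open) to 1 (shut). A call has exactly 5 rows; each row is the pose to reach, as a shift and turn from the pose commanded when the call began; what a row does not reach only later rows make up. A row lasts 1/10 s, in which the tool goes at most 50 mm and 8.59 degrees, less where a joint would pass 70% of its speed; a pose out of reach is approached as far as the arm can. A call with a gripper value outside its range is refused whole. The fingers move at their own pace and stop on an object; FORCE is the grip in N (left out, the last holds). Time passes only in rows, so rows that repeat a pose let the fingers close, or fill a call up. It gives the time, the measured TCP pose, the force, the opening and the grip force at its end, in the units of the state.
- bot.observe(): the state, without advancing time (a new reading comes with each control period).
- bot.grab_frame(name): name is "scene" or "top" or "wrist"; returns a dict with "pixels" (420x560x3 uint8, red, green, blue), "fx", "fy", "cx", "cy" (pixels), "dist" ([k1, k2, p1, p2, k3] as OpenCV has them; the pictures are not rectified), "extrinsics" (4x4, takes a point from world to camera coordinates). Camera axes: x right, y down, z forward; pixel columns grow to the right and rows downward; lengths in m; the calibration is good to about 2 mm. A picture is of the moment at which its call begins. There is no depth.
- bot.job_done(): hands the job in; it is judged then, once.
The state is a dict: "clock": time; "qpos": joint angles; "qd": joint speeds; "joint_efforts": joint torques, N m; "position": TCP position; "tool_rot": TCP orientation; "force": force on the tool from outside, world axes, zero at the start; "moment": the same for the moment, N m; "grip_width": finger opening in m; "finger_force": force on a finger pad.
Only numpy, scipy, OpenCV 4.12 (cv2) and the standard library are available. Lean on these libraries where they do the work, as an engineer would, in place of code of your own. Each camera call takes 0.05 s, during which the arm holds its last target. There are 200 camera calls.

### The job

Ready the fraction collector while its column is being primed: first slide the carriage along until the waste funnel stands centred under the drip nozzle. Then lift the tube rack by its carrying rail at its balance point (off the rail's middle, for only one end holds tubes), never letting it tip, and finish while holding it still and level, squarely above the carriage's empty nest and about 5 cm clear of it, loaded end towards the funnel: do not put it down or let go. Do not hit the nozzle or its arm, and leave everything else where it stands.

Things in the scene. Friction and masses are not known exactly. Their poses are not given: they have to be found in the camera images.
- carriage (a joint): slide of the collector's carriage along its two guide rods, m: grows as the carriage goes towards the robot's left (the nest point's +y), range 0 to 0.26; smooth sliding friction of about 3 N, stays where it is left. The setting at which funnel and nozzle meet differs from run to run.
- nest (a point): centre of the nest, a shallow rectangular tray for the rack on the aluminium carriage: inside 208 x 83 mm, rim 10 mm high; the point lies on its floor, 60 mm above the bench. y runs along nest and slide towards the funnel (roughly to the robot's left), x away from the robot, z up. The carriage deck is 100 mm wide and reaches 115 mm from the point in -y, 195 mm in +y
- funnel (a point): centre of the round mouth of the steel waste funnel, 32 mm wide, that stands on the carriage beside the nest (160 mm along +y and 16 mm along -x from the nest point, mouth 95 mm above the deck)
- finger_grip (a point): the carriage's black upright finger grip, on the robot's side at the middle of the nest: a block 14 mm thick along the slide, 30 mm across, its top 111 mm above the bench. The point lies on its centre line 21 mm below its top, 78 mm along -x from the nest point. It can be pinched from above across its 14 mm, or pushed
- nozzle_tip (a point): lower end of the fixed drip nozzle, 178 mm above the bench and 23 mm above the level of the funnel's mouth. It points straight down from the end of an arm 22 mm wide that comes from the side away from the robot; the black round nut on the arm stands straight above the tip. Arm, nut and steel capillary span 222 to 272 mm above the bench
- drip_head: the drip nozzle with its arm, clamped to a steel rod at the back of the collector; fixed. Its origin lies at bench level 16 mm beyond (+x) the nozzle
- collector: the fraction collector, fixed: bed 640 mm long along y with the guide rods (near edge 60 mm in -x from the origin, 28 mm high, end blocks 58 mm) and a white rear housing (65 to 165 mm in +x, 85 mm high) with two uprights 249 mm high at x 115, y 85 and 280 mm and a rod between them 231 mm up. Origin on the bench under the nest's line of travel; y along the slide
- rack: blue tube rack on the bench, 200 mm long (its x), 74 mm wide, about 0.4 kg, 2 x 6 square cells; four glass tubes (25 mm wide, tops 106 mm up) fixed in the two pairs of cells at its +x end, the rest empty. A flat steel carrying rail 10 mm thick runs along its middle from end to end, 132 to 148 mm up, on an upright 30 mm wide at each end. Origin: centre of the underside, z up
- balance_point (a point): balance point on the rail's centre line, 140 mm above the rack's underside and 30 mm from the rail's middle towards the loaded (+x) end; x along the rail towards the loaded end, y across it, z up; the rack's centre of mass lies straight below it
- loaded_end (a point): end of the rail at the loaded (+x) end, 100 mm from its middle, 140 mm up
- tip_box: pipette-tip box with clear lid, 85 x 120 x 61 mm, lying on the bench; bystander. Origin at its underside's centre
- wash_bottle: white squeeze wash bottle, 64 mm wide, about 165 mm tall with its bent spout; bystander. Origin at its underside's centre
- beaker: glass beaker, 72 mm wide, 90 mm tall; bystander. Origin at its underside's centre
- reagent_bottle: amber screw-cap bottle, 60 mm wide, 120 mm tall; bystander. Origin at its underside's centre
- vial: small glass screw-cap vial, 34 mm wide, 55 mm tall; bystander. Origin at its underside's centre
- spatula: steel lab spoon, 170 mm long, lying flat; bystander. Origin at its underside's centre
- sample_jar: small capped white jar, 40 mm wide, 60 mm tall, standing on the collector's rear housing; bystander. Origin at its underside's centre
Things that resemble listed ones, but are neither listed nor needed, are in the scene too. What is shaped like the rack but green is not meant.

How it is judged:
By the outcome, as a careful person would: the job done as asked, in the order asked, and still so for the second after the job is handed in, while the arm keeps its last pose, push and grip.
It also fails if it takes over 56 s, if anything falls off the work surface, if the arm or the gripper's body presses on something with over 40 N, if the wrist force passes 120 N, or if a joint passes its speed limit or range.

## Working session

There is one attempt and no reset: what is moved stays moved. The work goes in short steps, Python scripts to look and compute and a shell command to move; the robot and the scene stay as the last step left them, time stands still between calls to the robot, and variables do not carry over. Pictures are saved under pics/ and viewed, at most 10 in all, crops included, and the job is handed in when it is done.

```bash
mkdir -p pics; cat > h.py <<'E'
import numpy as np, cv2, json
from workcell import bot
def snap(n,f):
    d=bot.grab_frame(n); cv2.imwrite(f'pics/{f}.png',cv2.cvtColor(d['pixels'],cv2.COLOR_RGB2BGR))
    np.savez(f'pics/{f}.npz',**{k:np.array(v) for k,v in d.items()}); return d
def load(f): return np.load(f'pics/{f}.npz')
def K(d): return np.array([[d['fx'],0,d['cx']],[0,d['fy'],d['cy']],[0,0,1.]])
def ray(d,uv):
    p=cv2.undistortPoints(np.array([[uv]],float),K(d),np.array(d['dist'],float))[0,0]
    E=d['extrinsics']; R=E[:3,:3]; return -R.T@E[:3,3], R.T@np.array([p[0],p[1],1])
def atz(d,uv,z):
    o,v=ray(d,uv); return o+v*(z-o[2])/v[2]
def proj(d,P):
    E=d['extrinsics']; r,_=cv2.Rodrigues(E[:3,:3])
    return cv2.projectPoints(np.array(P,float).reshape(-1,3),r,E[:3,3],K(d),np.array(d['dist'],float))[0][:,0]
E
python3 - <<'E'
from h import *
np.set_printoptions(precision=3,suppress=True)
for n in("scene","top"):
    d=snap(n,n+"0"); o,v=ray(d,(280,210)); print(n,d['fx'],o,v)
print(bot.observe())
E
```

```text
scene 502.4930400030096 [ 1.751 -0.22   1.132] [-0.752  0.214 -0.624]
top 440.58252677726045 [0.254 0.123 1.444] [ 0.183 -0.007 -0.983]
{'clock': 0.1, 'qpos': array([ 1.197,  0.522, -0.036,  1.6  ,  0.021,  1.021, -0.113]), 'qd': array([ 0.001, -0.003, -0.002, -0.002,  0.001, -0.001,  0.   ]), 'joint_efforts': array([  0.003, -92.85 ,   1.984, -37.054,   0.018,   0.005,  -0.   ]), 'position': array([ 0.187, -0.596,  0.231]), 'tool_rot': array([-3.141,  0.   ,  0.304]), 'force': array([-0.386, -0.318, -0.283]), 'moment': array([-0.024, -0.016, -0.029]), 'finger_force': 0.0, 'grip_width': 0.08530013957713643}
```

View pics/scene0.png

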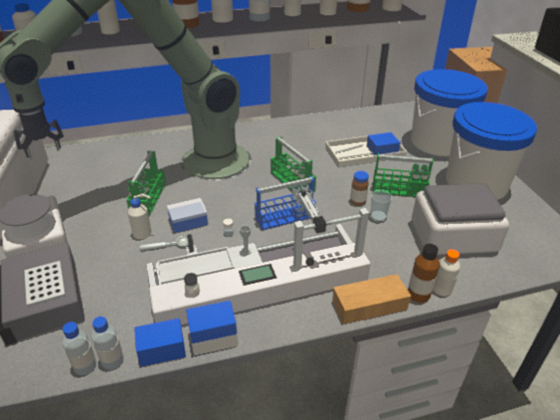

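View pics/top0.png

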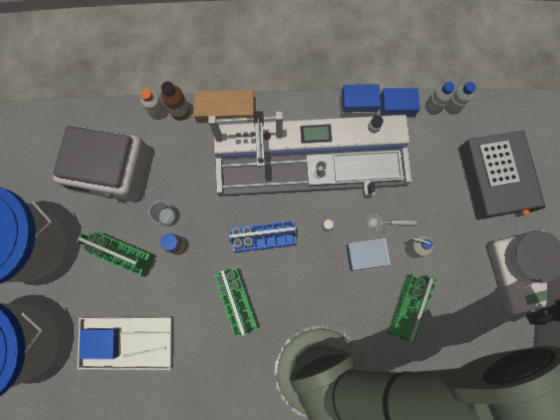

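Top view: collector across (215–410, 115–190), carriage at its right with grip near (369,188), funnel near (322,168), nozzle near (265,140). The blue rack is at (230–297, 222–250), loaded end at left. I'll zoom in.

```bash
python3 - <<'E'
import cv2
a=cv2.imread('pics/top0.png')[90:260,205:425]
cv2.imwrite('pics/top0c.png',cv2.resize(a,None,fx=3.5,fy=3.5,interpolation=cv2.INTER_CUBIC))
a=cv2.imread('pics/scene0.png')[170:320,140:380]
cv2.imwrite('pics/scene0c.png',cv2.resize(a,None,fx=3.3,fy=3.3,interpolation=cv2.INTER_CUBIC))
E
```

```text
(no output)
```

View pics/top0c.png

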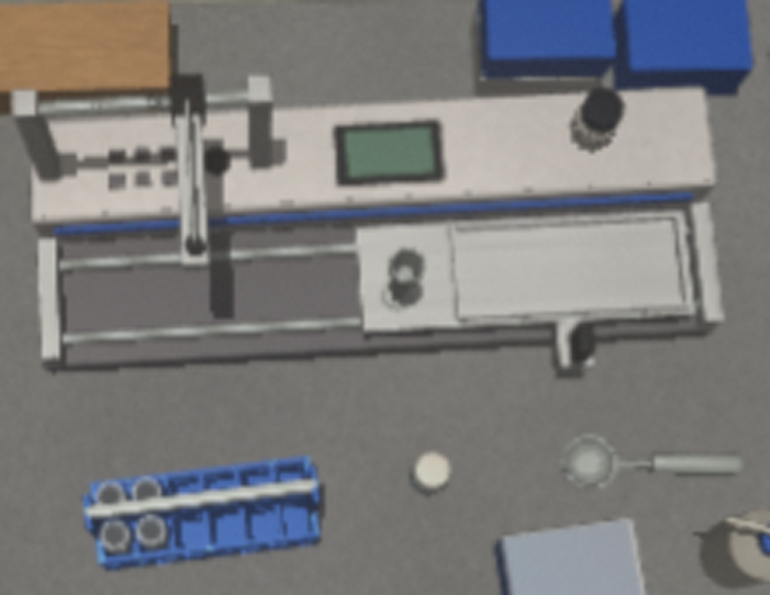

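View pics/scene0c.png

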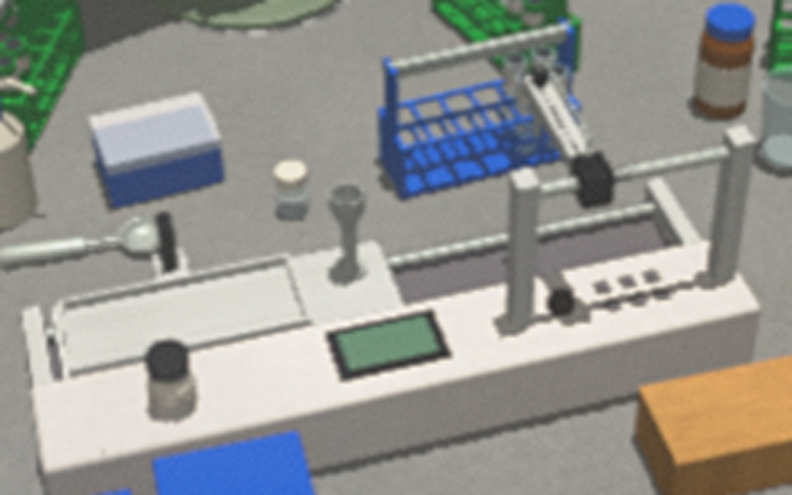

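```bash
python3 - <<'E'
from h import *
np.set_printoptions(precision=4,suppress=True)
t=load('top0'); s=load('scene0')
T=lambda x,y:(205+(x+.5)/3.5-.5,90+(y+.5)/3.5-.5)
S=lambda x,y:(140+(x+.5)/3.3-.5,170+(y+.5)/3.3-.5)
def tri(a,b):
    o1,v1=ray(t,a);o2,v2=ray(s,b)
    A=np.c_[v1,-v2];k=np.linalg.lstsq(A,o2-o1,rcond=None)[0]
    p,q=o1+v1*k[0],o2+v2*k[1];return (p+q)/2,np.linalg.norm(p-q)
print('nut',tri(T(195,243),S(540,76)))
print('funnel',tri(T(407,263),S(347,194)), atz(t,T(407,263),.155),atz(s,S(347,194),.155))
print('grip top',tri(T(582,338),S(164,216)), atz(t,T(582,338),.111),atz(s,S(164,216),.111))
print('rail loaded',atz(t,T(88,512),.148),atz(s,S(572,29),.148)); print('rail empty',atz(t,T(317,486),.148),atz(s,S(388,64),.148))
for n,c,z in [('deckFL',(358,230),.06),('deckNL',(365,332),.06),('trayFL',(452,226),.07),('trayNL',(458,322),.07),('trayFR',(684,216),.07),('trayNR',(692,316),.07),('bedNL',(45,368),.028),('bedNR',(715,324),.028),('houseFrontL',(33,220),.085),('houseFrontR',(715,186),.085)]:
    print(n,atz(t,T(*c),z)[:2])
E
```

```text
nut (array([0.6255, 0.1689, 0.2482]), np.float64(0.0035990633239102094))
funnel (array([ 0.6321, -0.0116,  0.1549]), np.float64(0.0028825817676175268)) [ 0.6318 -0.013   0.155 ] [ 0.6326 -0.0102  0.155 ]
grip top (array([ 0.5718, -0.1711,  0.1129]), np.float64(0.0013296916021037775)) [ 0.5724 -0.1708  0.111 ] [ 0.5693 -0.1716  0.111 ]
rail loaded [0.4211 0.2649 0.148 ] [0.429  0.2716 0.148 ]
rail empty [0.4394 0.0703 0.148 ] [0.4399 0.0736 0.148 ]
deckFL [0.6926 0.0215]
deckNL [0.5943 0.0184]
trayFL [ 0.6915 -0.0653]
trayNL [ 0.5995 -0.0665]
trayFR [ 0.6973 -0.2831]
trayNR [ 0.601  -0.2833]
bedNL [0.5741 0.3184]
bedNR [ 0.6033 -0.3172]
houseFrontL [0.7014 0.3224]
houseFrontR [ 0.7211 -0.3101]
```

Everything is consistent: slide axis yaw is about 0.035 rad, the funnel must travel about 18.1 cm, and the perpendicular error is near 0. The grip is at (0.572,-0.171). I'll raise, then go above the grip, turning -15.4°.

```bash
python3 -m crank '{"travel":[[0,0,5],[0,4,8],[4,8,9],[8,12,9],[12,15,9]],"turn":[[0,0,0],[0,0,0],[0,0,-5],[0,0,-10],[0,0,-15.4]],"gripper":[0,0,0,0,0]}' 40
python3 -m crank '{"travel":[[4,3,0],[8,7,0],[12,11,0],[16,15,0],[20,19,-2]],"turn":[[0,0,0],[0,0,0],[0,0,0],[0,0,0],[0,0,0]],"gripper":[0,0,0.3,0.3,0.3]}'
python3 -m crank '{"travel":[[3,4,-3],[6.5,8.5,-7],[6.5,8.5,-9],[6.5,8.5,-9],[6.5,8.5,-9]],"turn":[[0,0,0],[0,0,0],[0,0,0],[0,0,0],[0,0,0]],"gripper":[0.3,0.3,0.3,0.3,0.3]}'
python3 - <<'E'
from h import *
print(bot.observe()); snap('wrist','w1')
E
```

```text
clock: 0.6
position: [0.2967, -0.4534, 0.3218]
tool_rot: [3.141, -0.0, 0.03]
force: [0.8, -1.1, 0.3]
grip_width: 0.0854
finger_force: 0.0
clock: 1.1
position: [0.4781, -0.2832, 0.3095]
tool_rot: [3.141, -0.002, 0.035]
force: [0.7, -1.2, -0.2]
grip_width: 0.0594
finger_force: 0.0
clock: 1.6
position: [0.5411, -0.1995, 0.2179]
tool_rot: [-3.141, 0.002, 0.036]
force: [-0.4, -0.6, 0.2]
grip_width: 0.0596
finger_force: 0.0
{'clock': 1.6, 'qpos': array([ 0.38712915,  0.4648965 , -0.18937611,  1.7367962 ,  0.10386954,
        0.95137465, -1.37813381]), 'qd': array([ 0.02538724, -0.03408767,  0.01316556, -0.01719201, -0.00102012,
        0.00822713,  0.00647841]), 'joint_efforts': array([ -3.33285592, -80.89861393,  -2.9024376 , -33.43309879,
        -0.10706777,  -0.34889792,  -0.25575969]), 'position': array([ 0.54114271, -0.19953021,  0.21793374]), 'tool_rot': array([-3.14118441e+00,  1.67242852e-03,  3.58093783e-02]), 'force': array([-0.3891919 , -0.56719964,  0.20849826]), 'moment': array([-0.03857877,  0.07552011,  0.00644535]), 'finger_force': 0.0, 'grip_width': 0.05956548350897391}
```

View pics/w1.png

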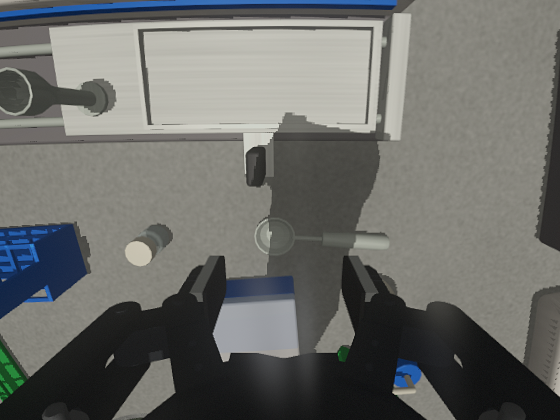

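Wrist view: the grip's top face is around (257,153), the tray's inner rim runs (146,30)–(371,124), and the funnel mouth is at (12,91).

```bash
python3 - <<'E'
from h import *
np.set_printoptions(precision=4,suppress=True)
d=load('w1'); print(ray(d,(280,210)))
for n,c,z in [('grip',(257,153),.111),('grip',(256,182),.111),('tray',(143,29),.07),('tray',(380,21),.07),('tray',(373,124),.07),('tray',(147,129),.07),('funnel',(12,91),.155),('edgeL',(50,28),.06),('edgeL',(65,136),.06)]:
    print(n,atz(d,c,z))
print(proj(d,[[.572,-.171,.111],[.572,-.171,.07]]))
E
```

```text
(array([ 0.6157, -0.1969,  0.3599]), array([-0.2883,  0.0022, -0.9576]))
grip [ 0.589  -0.1758  0.111 ]
grip [ 0.5647 -0.1753  0.111 ]
tray [ 0.6906 -0.07    0.07  ]
tray [ 0.7034 -0.2776  0.07  ]
tray [ 0.6158 -0.2808  0.07  ]
tray [ 0.6041 -0.0673  0.07  ]
funnel [ 0.6316 -0.0122  0.155 ]
edgeL [0.6951 0.0244 0.06  ]
edgeL [0.5955 0.0231 0.06  ]
[[250.9934 173.2791]
 [255.4348 166.0897]]
```

```bash
python3 -m crank '{"travel":[[3.4,2.5,0],[3.4,2.5,-4],[3.4,2.5,-8],[3.4,2.5,-12],[3.4,2.5,-14.3]],"turn":[[0,0,0],[0,0,0],[0,0,0],[0,0,0],[0,0,0]],"gripper":[0.3,0.3,0.3,0.3,0.3]}'
python3 -m crank '{"travel":[[0,0,0],[0,0,0],[0,0,0],[0,0,0],[0,0,0]],"turn":[[0,0,0],[0,0,0],[0,0,0],[0,0,0],[0,0,0]],"gripper":[0.6,0.7,0.8,1,1]}' 40
python3 -m crank '{"travel":[[0,0,0],[0,0,0],[0,0,0],[0,0,0],[0,0,0]],"turn":[[0,0,0],[0,0,0],[0,0,0],[0,0,0],[0,0,0]],"gripper":[1,1,1,1,1]}' 40
```

```text
clock: 2.15
position: [0.5745, -0.1761, 0.0741]
tool_rot: [3.141, 0.001, 0.033]
force: [0.4, -0.4, 0.2]
grip_width: 0.0599
finger_force: 0.0
clock: 2.65
position: [0.5765, -0.1752, 0.0778]
tool_rot: [3.141, -0.003, 0.035]
force: [-1.1, 1.0, 9.8]
grip_width: 0.0137
finger_force: 39.6
clock: 3.15
position: [0.5765, -0.1752, 0.0778]
tool_rot: [3.141, -0.003, 0.035]
force: [-1.8, 0.7, 9.1]
grip_width: 0.0138
finger_force: 39.6
```

```bash
python3 -m crank '{"travel":[[0,0,0.3],[0,1,0.3],[-0.1,3,0.3],[-0.2,5,0.3],[-0.25,7,0.3]],"turn":[[0,0,0],[0,0,0],[0,0,0],[0,0,0],[0,0,0]],"gripper":[1,1,1,1,1]}' 40
python3 -m crank '{"travel":[[-0.1,3,0],[-0.2,6,0],[-0.3,8.5,0],[-0.35,10,0],[-0.35,10,0]],"turn":[[0,0,0],[0,0,0],[0,0,0],[0,0,0],[0,0,0]],"gripper":[1,1,1,1,1]}' 40
python3 -m crank '{"travel":[[0,0.5,0],[0,0.7,0],[0,0.7,0],[0,0.7,0],[0,0.7,0]],"turn":[[0,0,0],[0,0,0],[0,0,0],[0,0,0],[0,0,0]],"gripper":[1,1,1,1,1]}' 40
python3 - <<'E'
from h import *
for n in('scene','top','wrist'): snap(n,n+'2')
a=cv2.imread('pics/top2.png')[120:200,215:345]
b=cv2.imread('pics/scene2.png')[180:260,275:385]
c=cv2.imread('pics/wrist2.png')[0:200,0:230]
R=lambda a,k:cv2.resize(a,None,fx=k,fy=k,interpolation=cv2.INTER_CUBIC)
im=np.zeros((600,800,3),np.uint8)
im[:240,:390]=R(a,3);im[:320,400:730]=R(b,3)[:320,:330] if 0 else im[:320,400:730]
im[:240,400:730]=R(b,3);im[250:550,:345]=R(c,1.5)
cv2.imwrite('pics/m2.png',im)
E
```

```text
clock: 3.65
position: [0.5733, -0.1047, 0.0787]
tool_rot: [3.141, -0.001, 0.035]
force: [9.7, -4.5, -27.2]
grip_width: 0.0134
finger_force: 43.9
clock: 4.15
position: [0.5695, -0.0021, 0.0787]
tool_rot: [-3.14, -0.001, 0.038]
force: [5.8, 3.5, -23.9]
grip_width: 0.0136
finger_force: 44.2
clock: 4.65
position: [0.5693, 0.0024, 0.0787]
tool_rot: [-3.141, 0.0, 0.035]
force: [1.2, 2.0, -18.3]
grip_width: 0.0136
finger_force: 45.0
```

View pics/m2.png

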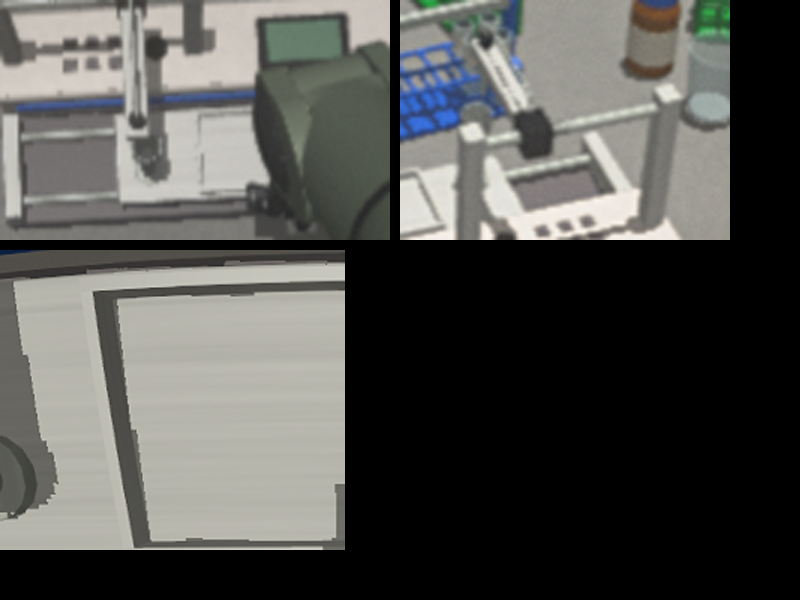

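The arm hides the funnel, with 17.8 of about 18.1 cm travelled. I'll release, back off and look from directly above the nozzle's y with the wrist camera.

```bash
python3 -m crank '{"travel":[[0,0,-0.2],[0,0,-0.2],[0,0,-0.2],[0,0,-0.2],[0,0,-0.2]],"turn":[[0,0,0],[0,0,0],[0,0,0],[0,0,0],[0,0,0]],"gripper":[0.9,0.6,0.4,0.3,0.3]}' 40
python3 -m crank '{"travel":[[0,0,3],[0,0,8],[0,0,13],[-2,0,18],[-5,0,22]],"turn":[[0,0,0],[0,0,0],[0,0,0],[0,0,0],[0,0,0]],"gripper":[0.3,0.3,0.3,0.3,0.3]}'
python3 -m crank '{"travel":[[-2,4,0],[-2,8,0],[-2,12,0],[-2,16,0],[-2,16.6,0]],"turn":[[0,0,0],[0,0,0],[0,0,0],[0,0,0],[0,0,0]],"gripper":[0.3,0.3,0.3,0.3,0.3]}'
python3 -m crank '{"travel":[[0,0,0],[0,0,0],[0,0,0],[0,0,0],[0,0,0]],"turn":[[0,0,0],[0,0,0],[0,0,0],[0,0,0],[0,0,0]],"gripper":[0.3,0.3,0.3,0.3,0.3]}'
python3 - <<'E'
from h import *
for n in('scene','top','wrist'): snap(n,n+'3')
d=load('wrist3'); print(ray(d,(280,210)),proj(d,[[.6255,.169,.25],[.6255,.169,.155],[.649,.006,.06],[.429,.169,.148]]))
E
```

```text
clock: 5.3
position: [0.5697, 0.0022, 0.0768]
tool_rot: [3.142, -0.001, 0.035]
force: [-1.2, -0.3, -0.0]
grip_width: 0.0598
finger_force: 0.0
clock: 5.8
position: [0.5218, 0.0024, 0.2958]
tool_rot: [-3.141, -0.002, 0.035]
force: [-0.3, 0.0, -0.3]
grip_width: 0.0598
finger_force: 0.0
clock: 6.3
position: [0.5008, 0.173, 0.2937]
tool_rot: [-3.14, -0.0, 0.04]
force: [-0.1, 0.2, 0.3]
grip_width: 0.0595
finger_force: 0.0
clock: 6.8
position: [0.5018, 0.1676, 0.2936]
tool_rot: [3.141, -0.0, 0.034]
force: [-0.8, -0.3, 0.1]
grip_width: 0.0598
finger_force: 0.0
(array([0.57594389, 0.17045875, 0.43566935]), array([-0.286596  ,  0.00220781, -0.95812686])) [[289.31236201  29.89355608]
 [287.30713632  61.91072402]
 [426.2884081   62.94443751]
 [280.21745534 264.81601464]]
```

View pics/wrist3.png

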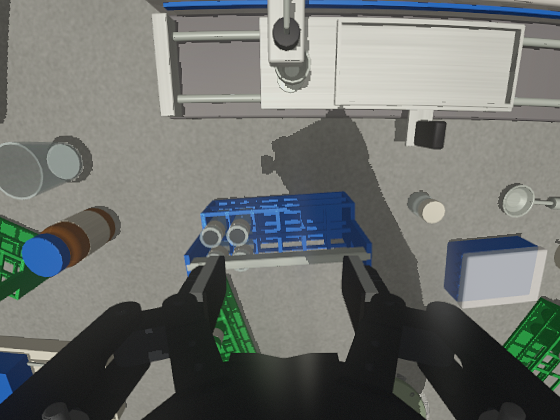

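Wrist view: nut at (287,32), funnel mouth partly hidden beneath it near (292,68), rail from (188,265) to (370,254), and tray at (336–524, 22–108).

```bash
python3 - <<'E'
import cv2
a=cv2.imread('pics/wrist3.png')[0:115,240:340]
a=cv2.convertScaleAbs(a,alpha=1.3)
cv2.imwrite('pics/w3c.png',cv2.resize(a,None,fx=5,fy=5,interpolation=cv2.INTER_CUBIC))
E
```

```text
(no output)
```

View pics/w3c.png

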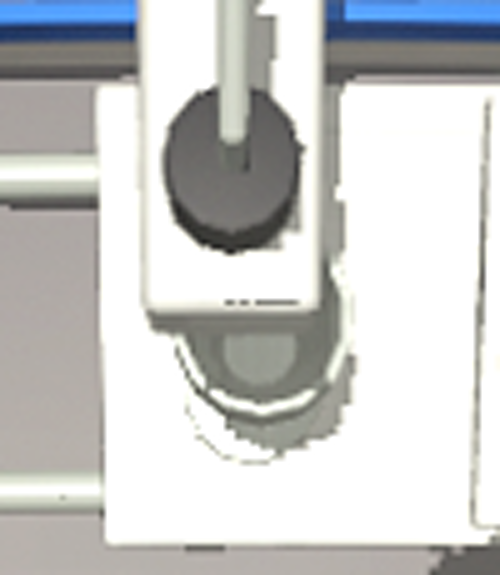

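```bash
python3 - <<'E'
from h import *
np.set_printoptions(precision=4,suppress=True)
d=load('wrist3')
T=lambda x,y:(240+(x+.5)/5-.5,(y+.5)/5-.5)
print('funnel',atz(d,T(263,333),.155), 'w/ left',atz(d,T(180,333),.155),'right',atz(d,T(346,333),.155))
for z in(.24,.25,.26): print('nut',z,atz(d,T(231.5,160),z),atz(d,T(163,160),z)[1]-atz(d,T(300,160),z)[1])
print('armmid',atz(d,T(233,300),.235),atz(d,T(143,300),.235)[1]-atz(d,T(323,300),.235)[1], atz(d,T(233,180),.235))
print('tray', *[atz(d,c,.07)[:2] for c in [(337,22),(335,105),(524,24),(512,109)]])
print('grip',atz(d,(431,133),.111))
print('rail',*[atz(d,c,.148) for c in [(188,264),(370,254)]])
E
```

```text
funnel [0.6222 0.1646 0.155 ] w/ left [0.6217 0.179  0.155 ] right [0.6227 0.1503 0.155 ]
nut 0.24 [0.6272 0.1709 0.24  ] 0.016131739178251392
nut 0.25 [0.6246 0.1709 0.25  ] 0.015307300423547304
nut 0.26 [0.6219 0.1708 0.26  ] 0.014482861668843217
armmid [0.6127 0.1701 0.235 ] 0.022159510125837584 [0.6263 0.1706 0.235 ]
tray [0.6837 0.1157] [0.5962 0.1114] [ 0.6971 -0.0991] [ 0.6032 -0.1039]
grip [0.5703 0.0126 0.111 ]
rail [0.4262 0.2677 0.148 ] [0.4447 0.0745 0.148 ]
```

Both methods put the funnel at y=0.1646, with the nozzle at about 0.1705, so it needs about 6 mm more. Regrip and nudge.

```bash
python3 -m crank '{"travel":[[0,-4,0],[0,-8,0],[0,-12,0],[2,-15,0],[6.7,-16.5,-4]],"turn":[[0,0,0],[0,0,0],[0,0,0],[0,0,0],[0,0,0]],"gripper":[0.3,0.3,0.3,0.3,0.3]}'
python3 -m crank '{"travel":[[0,0,0],[0,0,0],[0,0,0],[0,0,0],[0,0,0]],"turn":[[0,0,0],[0,0,0],[0,0,0],[0,0,0],[0,0,0]],"gripper":[0.3,0.3,0.3,0.3,0.3]}'
```

```text
clock: 7.45
position: [0.5601, 0.0029, 0.2655]
tool_rot: [3.14, -0.006, 0.031]
force: [2.4, 0.9, 1.2]
grip_width: 0.0598
finger_force: 0.0
clock: 7.95
position: [0.5585, 0.0069, 0.263]
tool_rot: [3.142, -0.001, 0.036]
force: [-0.7, 0.6, 0.6]
grip_width: 0.0595
finger_force: 0.0
```

```bash
python3 -m crank '{"travel":[[1.1,-0.4,-4],[1.1,-0.4,-8.5],[1.1,-0.4,-13],[1.1,-0.4,-17],[1.1,-0.4,-18.1]],"turn":[[0,0,0],[0,0,0],[0,0,0],[0,0,0],[0,0,0]],"gripper":[0.3,0.3,0.3,0.3,0.3]}'
python3 -m crank '{"travel":[[0,0,0],[0,0,0],[0,0,0],[0,0,0],[0,0,0]],"turn":[[0,0,0],[0,0,0],[0,0,0],[0,0,0],[0,0,0]],"gripper":[0.6,0.8,1,1,1]}' 40
```

```text
clock: 8.45
position: [0.5677, 0.0027, 0.0781]
tool_rot: [3.142, 0.004, 0.036]
force: [-1.0, 0.7, 0.4]
grip_width: 0.0599
finger_force: 0.0
clock: 8.95
position: [0.5708, 0.0025, 0.0832]
tool_rot: [3.142, -0.003, 0.035]
force: [-1.8, 0.6, 10.5]
grip_width: 0.0135
finger_force: 39.2
```

```bash
python3 -m crank '{"travel":[[0,0.3,0],[0,0.6,0],[0,0.6,0],[0,0.6,0],[0,0.6,0]],"turn":[[0,0,0],[0,0,0],[0,0,0],[0,0,0],[0,0,0]],"gripper":[1,1,1,1,1]}' 40
python3 -m crank '{"travel":[[0,0,0],[0,0,0],[0,0,0],[0,0,0],[0,0,0]],"turn":[[0,0,0],[0,0,0],[0,0,0],[0,0,0],[0,0,0]],"gripper":[0.9,0.6,0.4,0.3,0.3]}' 40
python3 -m crank '{"travel":[[0,0,3],[0,0,8],[0,0,13],[-2,0,18],[-5,0,22]],"turn":[[0,0,0],[0,0,0],[0,0,0],[0,0,0],[0,0,0]],"gripper":[0.3,0.3,0.3,0.3,0.3]}'
python3 -m crank '{"travel":[[-2,4,0],[-2,8,0],[-2,12,0],[-2,16,0],[-2,16,0]],"turn":[[0,0,0],[0,0,0],[0,0,0],[0,0,0],[0,0,0]],"gripper":[0.3,0.3,0.3,0.3,0.3]}'
python3 -m crank '{"travel":[[0,0,0],[0,0,0],[0,0,0],[0,0,0],[0,0,0]],"turn":[[0,0,0],[0,0,0],[0,0,0],[0,0,0],[0,0,0]],"gripper":[0.3,0.3,0.3,0.3,0.3]}'
python3 - <<'E'
from h import *
d=snap('wrist','wrist4'); snap('top','top4'); snap('scene','scene4')
a=cv2.imread('pics/wrist4.png')[0:115,240:340]; t=cv2.imread('pics/top4.png')[120:260,215:345]
im=np.zeros((600,800,3),np.uint8)
im[:575,:500]=cv2.resize(cv2.convertScaleAbs(a,alpha=1.1),None,fx=5,fy=5,interpolation=cv2.INTER_CUBIC)
im[:280,510:770]=cv2.resize(t,None,fx=2,fy=2)
cv2.imwrite('pics/m4.png',im)
E
```

```text
clock: 9.45
position: [0.5706, 0.0086, 0.0832]
tool_rot: [-3.142, -0.003, 0.035]
force: [-3.2, 0.1, 11.0]
grip_width: 0.013
finger_force: 39.5
clock: 9.95
position: [0.5697, 0.0084, 0.0813]
tool_rot: [-3.142, -0.0, 0.035]
force: [-0.2, 0.2, -0.5]
grip_width: 0.0596
finger_force: 0.0
clock: 10.45
position: [0.5219, 0.0086, 0.3002]
tool_rot: [-3.141, -0.001, 0.035]
force: [0.2, -0.6, -0.5]
grip_width: 0.0598
finger_force: 0.0
clock: 10.95
position: [0.5009, 0.1739, 0.298]
tool_rot: [-3.139, 0.0, 0.041]
force: [0.0, 0.3, -0.6]
grip_width: 0.0598
finger_force: 0.0
clock: 11.45
position: [0.5019, 0.1679, 0.2981]
tool_rot: [3.142, -0.0, 0.034]
force: [0.9, 0.4, -0.2]
grip_width: 0.0597
finger_force: 0.0
```

View pics/m4.png

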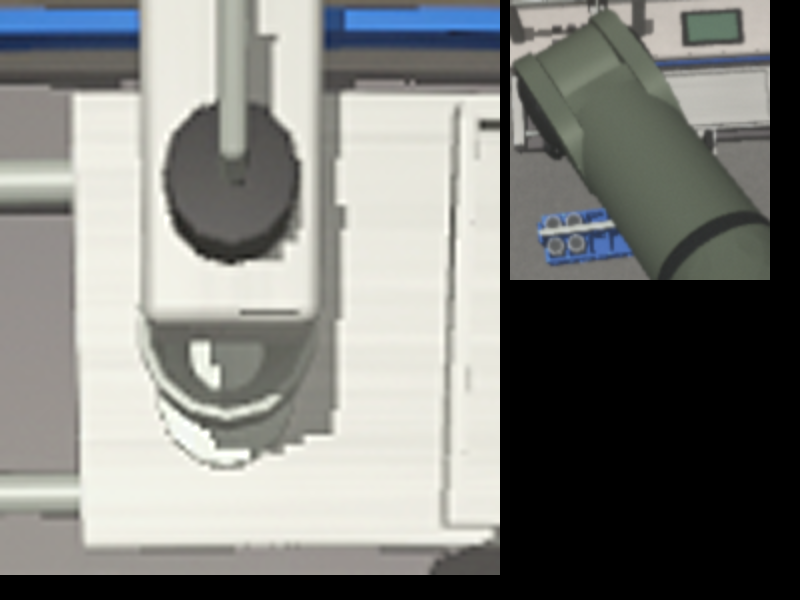

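```bash
python3 - <<'E'
from h import *
np.set_printoptions(precision=4,suppress=True)
d=load('wrist4')
T=lambda x,y:(240+(x+.5)/5-.5,(y+.5)/5-.5)
print('funnel',atz(d,T(229,336),.155)); print('nut',atz(d,T(231.5,170),.25),'arm',atz(d,T(232.5,310),.235))
r=[]
for f in('wrist3','wrist4'):
    g=cv2.cvtColor(load(f)['pixels'],cv2.COLOR_RGB2HSV); 
for c,z in [((188,264),.148),((370,254),.148)]: print(atz(load('wrist3'),c,z))
E
```

```text
funnel [0.6224 0.1705 0.155 ]
nut [0.6249 0.1709 0.25  ] arm [0.6125 0.1702 0.235 ]
[0.4262 0.2677 0.148 ]
[0.4447 0.0745 0.148 ]
```

The funnel (y 0.1705) is now within about 0.5 mm of the nozzle (0.1705). Next, turn the gripper across the rail (yaw ≈95°) above the rack.

```bash
python3 -m crank '{"travel":[[-2,0,0],[-4,-1,0],[-6,-2,0],[-7,-3,0],[-7,-3,0]],"turn":[[0,0,8],[0,0,16],[0,0,24],[0,0,32],[0,0,40]],"gripper":[0.3,0.3,0.3,0.3,0.3]}'
python3 -m crank '{"travel":[[0,0,0],[0,0,0],[0,0,0],[0,0,0],[0,0,0]],"turn":[[0,0,8],[0,0,16],[0,0,24],[0,0,32],[0,0,40]],"gripper":[0.3,0.3,0.3,0.3,0.3]}'
python3 -m crank '{"travel":[[0,0,0],[0,0,0],[0,0,0],[0,0,0],[0,0,0]],"turn":[[0,0,7],[0,0,13.4],[0,0,13.4],[0,0,13.4],[0,0,13.4]],"gripper":[0.3,0.3,0.3,0.3,0.3]}'
python3 - <<'E'
from h import *
d=snap('wrist','wrist5');print(bot.observe()['qpos'],ray(d,(280,210)))
E
```

```text
clock: 12.1
position: [0.4308, 0.1373, 0.2983]
tool_rot: [3.141, 0.0, 0.738]
force: [0.2, -0.3, -0.1]
grip_width: 0.0598
finger_force: 0.0
clock: 12.6
position: [0.4318, 0.1384, 0.298]
tool_rot: [3.142, -0.0, 1.437]
force: [0.5, -0.3, 0.6]
grip_width: 0.0596
finger_force: 0.0
clock: 13.1
position: [0.4318, 0.1384, 0.298]
tool_rot: [-3.142, 0.0, 1.662]
force: [-0.1, 0.1, -0.7]
grip_width: 0.0597
finger_force: 0.0
[ 0.01524516  0.20020449 -0.52815666  1.92227312  0.11589842  1.04871444
 -0.46998861] (array([0.42536946, 0.21211543, 0.44011915]), array([ 0.01470365, -0.2857449 , -0.95827077]))
```

View pics/wrist5.png

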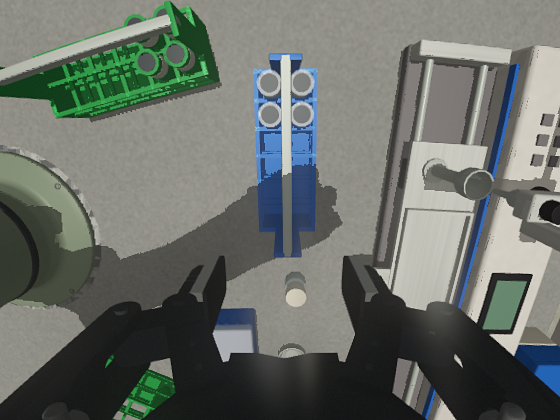

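Last view: the rail runs from (286,55) at the loaded end to (287,257), vertical in the image, so the tool yaw matches. Funnel mouth is at (479,182). Computing the balance point.

```bash
python3 - <<'E'
from h import *
np.set_printoptions(precision=4,suppress=True)
d=load('wrist5'); P=d['pixels'].astype(int)
sat=P.max(2)-P.min(2)
for v in (58,66,75,90,140,200,230,250):
    r=P[v,270:304]; m=[i+270 for i,(a,b,c) in enumerate(r) if c-a<25]; 
    print(v,m[0] if m else 0,m[-1] if m else 0,len(m))
print('col287',[(v,tuple(P[v,287])) for v in list(range(49,60))+list(range(250,262))])
a=atz(d,(286.5,54),.148);b=atz(d,(287.5,257),.148)
print(a,b,np.linalg.norm(a-b),(a+b)/2,np.degrees(np.arctan2(-(a-b)[0],(a-b)[1])))
print('funnel',atz(d,(479,182),.155))
E
```

```text
58 282 303 10
66 270 303 16
75 270 303 33
90 270 303 34
140 282 291 10
200 282 291 10
230 283 291 9
250 270 303 17
col287 [(49, (np.int64(148), np.int64(146), np.int64(139))), (50, (np.int64(147), np.int64(146), np.int64(137))), (51, (np.int64(147), np.int64(146), np.int64(137))), (52, (np.int64(152), np.int64(148), np.int64(137))), (53, (np.int64(105), np.int64(122), np.int64(157))), (54, (np.int64(112), np.int64(154), np.int64(203))), (55, (np.int64(216), np.int64(220), np.int64(213))), (56, (np.int64(223), np.int64(225), np.int64(213))), (57, (np.int64(220), np.int64(224), np.int64(212))), (58, (np.int64(220), np.int64(223), np.int64(212))), (59, (np.int64(220), np.int64(223), np.int64(212))), (250, (np.int64(103), np.int64(105), np.int64(98))), (251, (np.int64(103), np.int64(106), np.int64(99))), (252, (np.int64(103), np.int64(106), np.int64(99))), (253, (np.int64(103), np.int64(105), np.int64(98))), (254, (np.int64(103), np.int64(105), np.int64(97))), (255, (np.int64(104), np.int64(105), np.int64(97))), (256, (np.int64(87), np.int64(93), np.int64(99))), (257, (np.int64(100), np.int64(105), np.int64(116))), (258, (np.int64(145), np.int64(144), np.int64(134))), (259, (np.int64(139), np.int64(138), np.int64(130))), (260, (np.int64(138), np.int64(137), np.int64(129))), (261, (np.int64(143), np.int64(141), np.int64(133)))]
[0.4228 0.2704 0.148 ] [0.4425 0.0734 0.148 ] 0.19796063065305966 [0.4326 0.1719 0.148 ] 5.714290692747325
funnel [0.6238 0.1741 0.155 ]
```

```bash
python3 -m crank '{"travel":[[-0.2,3,0],[-0.2,6.3,0],[-0.2,6.3,-4],[-0.2,6.3,-7],[-0.2,6.3,-7]],"turn":[[0,0,0.5],[0,0,0.5],[0,0,0.5],[0,0,0.5],[0,0,0.5]],"gripper":[0.3,0.3,0.3,0.3,0.3]}'
python3 -m crank '{"travel":[[0,0,-3],[0,0,-6],[0,0,-9],[0,0,-10.9],[0,0,-10.9]],"turn":[[0,0,0],[0,0,0],[0,0,0],[0,0,0],[0,0,0]],"gripper":[0.3,0.3,0.3,0.3,0.3]}'
python3 - <<'E'
from h import *
d=load('wrist5')
print('nut',atz(d,(550,212),.25),'bal px',proj(d,[.4297,.2015,.148]))
E
```

```text
clock: 13.65
position: [0.4282, 0.2008, 0.2253]
tool_rot: [-3.137, 0.002, 1.673]
force: [-0.5, 0.1, 0.6]
grip_width: 0.0602
finger_force: 0.0
clock: 14.15
position: [0.4296, 0.2012, 0.1185]
tool_rot: [-3.14, 0.001, 1.673]
force: [0.0, 0.2, 1.0]
grip_width: 0.0596
finger_force: 0.0
nut [0.61643424 0.1712743  0.25      ] bal px [[286.95378708 133.09893101]]
```

```bash
python3 -m crank '{"travel":[[0,0,0],[0,0,0],[0,0,0],[0,0,0],[0,0,0]],"turn":[[0,0,0],[0,0,0],[0,0,0],[0,0,0],[0,0,0]],"gripper":[0.5,0.6,0.7,0.8,1]}' 70
python3 -m crank '{"travel":[[0,0,0],[0,0,0],[0,0,0],[0,0,0],[0,0,0]],"turn":[[0,0,0],[0,0,0],[0,0,0],[0,0,0],[0,0,0]],"gripper":[1,1,1,1,1]}' 70
```

```text
clock: 14.65
position: [0.4299, 0.2015, 0.1196]
tool_rot: [3.141, 0.0, 1.674]
force: [-5.5, -1.8, 13.2]
grip_width: 0.0086
finger_force: 68.3
clock: 15.15
position: [0.4297, 0.2014, 0.1196]
tool_rot: [3.141, 0.0, 1.674]
force: [-3.4, -1.7, 11.4]
grip_width: 0.009
finger_force: 68.6
```

```bash
python3 -m crank '{"travel":[[0,0,0.2],[0,0,0.5],[0,0,1],[0,0,1.5],[0,0,1.5]],"turn":[[0,0,0],[0,0,0],[0,0,0],[0,0,0],[0,0,0]],"gripper":[1,1,1,1,1]}' 70
python3 -c "
from workcell import bot
o=bot.observe();print(o['force'],o['moment'],o['tool_rot'])"
```

```text
clock: 15.65
position: [0.4301, 0.2016, 0.1347]
tool_rot: [3.141, -0.0, 1.674]
force: [0.1, -0.0, -4.2]
grip_width: 0.0088
finger_force: 68.2
[ 0.1356259  -0.04810155 -4.22647817] [-0.00735225 -0.00222732 -0.02906937] [ 3.14060417e+00 -3.33905655e-04  1.67360906e+00]
```

Lifted, with a 4.2 N weight and moment near 0, so it is balanced. Raise, then move -y, then +x above the nest, gently.

```bash
Z='"turn":[[0,0,0],[0,0,0],[0,0,0],[0,0,0],[0,0,0]],"gripper":[1,1,1,1,1]'
python3 -m crank '{"travel":[[0,0,1],[0,0,3],[0,0,5],[0,0,7],[0,0,9]],"turn":[[0,0,0],[0,0,0],[0,0,0],[0,0,0],[0,0,0]],"gripper":[1,1,1,1,1]}' 70
python3 -m crank '{"travel":[[0,0,2],[0,-0.5,3.5],[0,-1.5,4],[0,-3,4],[0,-5,4]],"turn":[[0,0,0],[0,0,0],[0,0,0],[0,0,0],[0,0,0]],"gripper":[1,1,1,1,1]}' 70
python3 -m crank '{"travel":[[0,-2,0],[0,-4,0],[0,-6,0],[0,-8,0],[0,-9.5,0]],"turn":[[0,0,-0.7],[0,0,-1.4],[0,0,-2.1],[0,0,-2.8],[0,0,-3.5]],"gripper":[1,1,1,1,1]}' 70
python3 -m crank '{"travel":[[0.5,-1,0],[1.5,-1.5,0],[3,-1.5,0],[5,-1.5,0],[7,-1.5,0]],"turn":[[0,0,0],[0,0,0],[0,0,0],[0,0,0],[0,0,0]],"gripper":[1,1,1,1,1]}' 70
python3 -m crank '{"travel":[[2,0,0],[4,0,0],[6,0,0],[8,0,0],[9.5,0,0]],"turn":[[0,0,0],[0,0,0],[0,0,0],[0,0,0],[0,0,0]],"gripper":[1,1,1,1,1]}' 70
python3 -m crank '{"travel":[[1,0,0],[1.5,0,0],[1.5,0,0],[1.5,0,0],[1.5,0,0]],"turn":[[0,0,0],[0,0,0],[0,0,0],[0,0,0],[0,0,0]],"gripper":[1,1,1,1,1]}' 70
python3 -c "
from workcell import bot
o=bot.observe();print(o['position'],o['force'],o['moment'],o['tool_rot'])"
```

```text
clock: 16.15
position: [0.4296, 0.2015, 0.2253]
tool_rot: [-3.142, -0.0, 1.674]
force: [-0.1, -1.0, -4.1]
grip_width: 0.0089
finger_force: 68.5
clock: 16.65
position: [0.4294, 0.1508, 0.2639]
tool_rot: [-3.141, -0.0, 1.675]
force: [0.3, 0.9, -3.6]
grip_width: 0.0091
finger_force: 68.4
clock: 17.15
position: [0.4293, 0.0547, 0.2638]
tool_rot: [-3.141, 0.0, 1.611]
force: [-0.5, 0.6, -3.0]
grip_width: 0.0092
finger_force: 68.4
clock: 17.65
position: [0.5013, 0.0419, 0.2639]
tool_rot: [3.141, -0.0, 1.614]
force: [-0.0, 0.3, -3.1]
grip_width: 0.009
finger_force: 68.5
clock: 18.15
position: [0.5965, 0.042, 0.2633]
tool_rot: [-3.141, -0.0, 1.613]
force: [-0.3, -0.4, -3.3]
grip_width: 0.0085
finger_force: 68.5
clock: 18.65
position: [0.6094, 0.0415, 0.2642]
tool_rot: [3.142, 0.0, 1.613]
force: [-0.2, 0.4, -3.4]
grip_width: 0.009
finger_force: 68.5
[0.60941581 0.04145412 0.26420222] [-0.18152239  0.44972932 -3.44883586] [-0.05900052 -0.05386159  0.03250285] [3.14153330e+00 1.27979955e-04 1.61286670e+00]
```

```bash
python3 -m crank '{"travel":[[1,0,0],[2.5,0,0],[3.5,0,0],[3.5,0,-1],[3.5,0,-2]],"turn":[[0,0,0],[0,0,0],[0,0,0],[0,0,0],[0,0,0]],"gripper":[1,1,1,1,1]}' 70
python3 -m crank '{"travel":[[0,0,-0.6],[0,0,-1.1],[0,0,-1.1],[0,0,-1.1],[0,0,-1.1]],"turn":[[0,0,0],[0,0,0],[0,0,0],[0,0,0],[0,0,0]],"gripper":[1,1,1,1,1]}' 70
python3 - <<'E'
from h import *
np.set_printoptions(precision=4,suppress=True)
o=bot.observe();print(o['position'],o['tool_rot'],o['force'],o['moment'])
for n in('wrist','scene','top'): snap(n,n+'6')
s=load('scene6')
def blue(d,box):
    h=cv2.cvtColor(d['pixels'],cv2.COLOR_RGB2HSV); m=((h[...,0]>100)&(h[...,0]<125)&(h[...,1]>120)&(h[...,2]>50)).astype(np.uint8)
    u0,v0,u1,v1=box; k=np.zeros_like(m);k[v0:v1,u0:u1]=m[v0:v1,u0:u1]; return k
# predicted rack corners (underside .113, yaw 92.4) in scene, compare with blue blob
c=np.array([.6455,.0115]);a=np.radians(92.4);e=np.array([np.cos(a),np.sin(a)]);f=np.array([-e[1],e[0]])
P=[[*(c+sx*.1*e+sy*.037*f),z] for z in(.113,.113+.148) for sx in(-1,1) for sy in(-1,1)]
p=proj(s,P);print(p)
u0,v0=p.min(0).astype(int)-15;u1,v1=p.max(0).astype(int)+15
m=blue(s,(max(u0,0),max(v0,0),u1,v1)); n,l,st,ce=cv2.connectedComponentsWithStats(m)
print([list(x) for x in st[1:] if x[4]>30])
E
```

```text
clock: 19.15
position: [0.6445, 0.0416, 0.2429]
tool_rot: [-3.141, -0.0, 1.613]
force: [-1.1, -0.0, -4.6]
grip_width: 0.0092
finger_force: 68.5
clock: 19.65
position: [0.6449, 0.0415, 0.2334]
tool_rot: [3.141, -0.0, 1.613]
force: [-1.1, 0.7, -3.7]
grip_width: 0.009
finger_force: 68.4
[0.6449 0.0415 0.2334] [ 3.141  -0.      1.6127] [-1.0866  0.6717 -3.6881] [-0.0417 -0.0122 -0.0231]
[[223.559  255.4739]
 [218.1018 239.2379]
 [288.581  241.744 ]
 [280.9985 226.4851]
 [220.2399 216.1987]
 [214.5804 200.4369]
 [289.5815 202.8913]
 [281.4899 188.139 ]]
[[np.int32(217), np.int32(209), np.int32(72), np.int32(45), np.int32(1115)], [np.int32(199), np.int32(216), np.int32(8), np.int32(11), np.int32(72)]]
```

The rack's blue outline in the scene image (u 217–289, bottom v 254) matches the predicted level pose over the nest (218–289, 255). The load is steady and the moment is near zero, so I'm handing in.

```bash
python3 -m crank '{"travel":[[0,0,0],[0,0,0],[0,0,0],[0,0,0],[0,0,0]],"turn":[[0,0,0],[0,0,0],[0,0,0],[0,0,0],[0,0,0]],"gripper":[1,1,1,1,1]}' 70
python3 -c "
from workcell import bot
print(bot.job_done())"
```

```text
clock: 20.3
position: [0.6448, 0.0414, 0.233]
tool_rot: [3.142, 0.0, 1.613]
force: [-0.6, 0.6, -2.8]
grip_width: 0.0088
finger_force: 68.4
the job is handed in; nothing more can be done
None
```

The job is handed in at 20.3 s, no verdict returned: by my measurements the funnel is centred under the nozzle to about 1 mm (a less certain side view suggested up to 3 mm), and the rack is held still and level at its balance point, loaded end towards the funnel, about 5 cm above the nest.

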